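# Seat the bayonet collar of the filter cell that has the violet sample

## Robot

A 7-joint arm with a two-finger parallel gripper is mounted at the origin on the work surface. World frame = base frame: x ahead of the robot, y to its left, z up, the work surface at z = 0. Lengths are in m, angles in rad, forces in N, time in s.
With the tool pointing down it reaches from about 0.4 to 0.85 m from the base axis. Payload 10.4 kg.
Tool frame: the origin (TCP) lies between the finger pads; the fingertips stand 8 mm ahead of it and the grasp point (between the pads) lies 11 mm behind it; z points along the fingers, x is the direction in which the jaws open and shut, and the axes are right-handed (so a half turn about z gives the same grasp; the last joint's range is limited). The gripper opens to 85 mm and grips with 20 to 120 N. Pads are 22 mm wide; open, the fingers measure 114 mm over their backs; the gripper's body (76 mm by 85 mm) begins 54 mm behind the grasp point. The pads swing forward as they close: fully open they stand 13 mm farther back than shut.
Start: joints at [1.106, 0.332, -0.065, 1.46, 0.022, 1.35, -0.088], TCP at [0.267, -0.565, 0.211] pointing down, gripper open.
Joint ranges: [-2.6, 2.6], [-0.5, 2.12], [-1.47, 1.34], [0.16, 2.42], [-1.27, 4.41], [0.06, 2.06], [-2.6, 2.6]. Speed limits (rad/s): [2.22, 2.22, 2.79, 2.79, 3.14, 3.14, 3.14].

## Interface

Orientations are given as a rotation vector (axis times angle).
In Python, from bench import env, eyes, workorder gives the robot as it stands.
- The arm moves only by the tool move_arm, never from a script. Its argument "commands" is a list that holds one entry, the list of rows, each a list of 7 numbers: the shift along the tool's x, y, z in m, then the turn, a rotation vector about the tool's x, y, z in degrees, then the finger opening in m, from 0 to 0.0854. In form: [[[tx, ty, tz, ax, ay, az, hand], ...]]. A call has 1 to 20 rows; each row shifts and turns the pose as measured when the row begins, along the tool's axes as they then stand; what a row does not reach is not made up. A row lasts 1/8 s, in which the tool goes at most 62.5 mm and 10.7 degrees, less where a joint would pass 70% of its speed; a pose out of reach is approached as far as the arm can. A call is refused whole if a number of a shift passes 0.0625 or a number of a turn 10.7, either way. A call with a gripper value outside its range is refused whole. The fingers move at their own pace and stop on an object; the grip force is fixed at half the most. Time passes only in rows, so rows that do not move let the fingers close. It gives the time, the measured TCP pose, the force and the opening at its end, in the units of the state.
- env.read_state(): the state, without advancing time (a new reading comes with each control period).
- eyes.get_image(name): name is "side" or "top"; returns a dict with "frame" (384x512x3 uint8, red, green, blue), "z_map" (384x512 float32, m along the optical axis (not along the pixel's ray), 0 where there is no reading), "fx", "fy", "cx", "cy" (pixels), "dist_coeffs" ([k1, k2, p1, p2, k3] as OpenCV has them; the pictures are not rectified), "position" and "orientation" of the camera in the world. Camera axes: x right, y down, z forward; pixel columns grow to the right and rows downward; lengths in m; the calibration is good to about 2 mm. A picture is of the moment at which its call begins.
- workorder.close_job(): hands the job in, once; it reports no verdict.
The state is a dict: "clock": time; "joint_positions": joint angles; "dq": joint speeds; "joint_torque": joint torques, N m; "eef_pos": TCP position; "eef_rot": TCP orientation; "wrist_force": force on the tool from outside, world axes, zero at the start; "wrist_torque": the same for the moment, N m; "gripper_width": finger opening in m.
Only numpy, scipy, OpenCV 4.12 (cv2) and the standard library are available. Lean on these libraries where they do the work, as an engineer would, in place of code of your own. Each camera call takes 0.05 s, during which the arm holds its last target.

## Task

The violet sample is to be filtered next. On the filter cell whose holder has the violet tube, turn the knurled collar until its hidden keyways drop over the pins, push it fully home against the spring, and finish while still holding it there: do not let go. Leave the other cell's collar, the tubes and everything else on the bench as they are.

Things in the scene. Friction and masses are not known exactly. Their poses are not given: they have to be found in the camera images.
- cell_left: Filter cell on the robot's left (+y is left): a fixed aluminium foot plate 175 x 95 x 12 mm (long along its x, away from the robot) carrying a steel stem 52 mm across and 45 mm high, and a tube holder. Origin on the stem's axis at bench height, z up.
- seat_left (a point): Seat of the left cell: on the stem's axis at its top face, 45 mm above the bench. Under the collar a spigot 34 mm across rises 21 mm from the seat with three radial pins 6 mm thick, 120 degrees apart, their upper edges 11 mm above the seat. The pins point in unknown directions, different every time, hidden by the collar; the cell's axes do not tell them.
- plunger_left (a joint): Sprung plunger on top of the left cell's spigot, hidden under the collar's roof, in m: 0 = up, untouched; 0.006 = pressed down by a collar that is fully home. It pushes the collar up with about 4 N when first touched, 9 N when home.
- collar_left_mid (a point): Black knurled collar (a cap with closed top) on the left cell: loose, 56 mm across, 34 mm high, 140 to 230 g; the point is on its axis, 17 mm above its lower rim. It may be gripped by its side, in any direction. At the start it rests on the three pins, the point 28 mm above the seat; keyed it sinks to 23 mm, on the plunger; pushed home it is at 17 mm, lower rim on the seat. Let go, it springs up 6 mm.
- collar_left_top (a point): Middle of the same collar's top. In its bore, out of sight, are three keyways 13 mm wide, 120 degrees apart (1.5 mm play round the spigot). Turned at most a third of a turn either way, they come over the pins; within about 0.15 rad of exact it drops. x points to a white dot on the rim, over one keyway: it shows how far the collar has turned, not where the pins are.
- holder_left (a point): Centre of the mouth (28 mm above the bench) of the white tube holder on the foot plate of the left cell, 85 mm from the collar's axis on the side away from the robot.
- cell_right: Filter cell on the robot's right (+y is left): a fixed aluminium foot plate 175 x 95 x 12 mm (long along its x, away from the robot) carrying a steel stem 52 mm across and 45 mm high, and a tube holder. Origin on the stem's axis at bench height, z up.
- seat_right (a point): Seat of the right cell: on the stem's axis at its top face, 45 mm above the bench. Under the collar a spigot 34 mm across rises 21 mm from the seat with three radial pins 6 mm thick, 120 degrees apart, their upper edges 11 mm above the seat. The pins point in unknown directions, different every time, hidden by the collar; the cell's axes do not tell them.
- plunger_right (a joint): Sprung plunger on top of the right cell's spigot, hidden under the collar's roof, in m: 0 = up, untouched; 0.006 = pressed down by a collar that is fully home. It pushes the collar up with about 4 N when first touched, 9 N when home.
- collar_right_mid (a point): Black knurled collar (a cap with closed top) on the right cell: loose, 56 mm across, 34 mm high, 140 to 230 g; the point is on its axis, 17 mm above its lower rim. It may be gripped by its side, in any direction. At the start it rests on the three pins, the point 28 mm above the seat; keyed it sinks to 23 mm, on the plunger; pushed home it is at 17 mm, lower rim on the seat. Let go, it springs up 6 mm.
- collar_right_top (a point): Middle of the same collar's top. In its bore, out of sight, are three keyways 13 mm wide, 120 degrees apart (1.5 mm play round the spigot). Turned at most a third of a turn either way, they come over the pins; within about 0.15 rad of exact it drops. x points to a white dot on the rim, over one keyway: it shows how far the collar has turned, not where the pins are.
- holder_right (a point): Centre of the mouth (28 mm above the bench) of the white tube holder on the foot plate of the right cell, 85 mm from the collar's axis on the side away from the robot.
- tube_violet_mid (a point): Sample tube with violet body and white cap, 19 mm across and 68 mm high, standing in one of the two holders (top 80 mm above the bench); the point is at its centre, 34 mm up.
- tube_amber_mid (a point): Sample tube with amber body and white cap, 19 mm across and 68 mm high, standing in one of the two holders (top 80 mm above the bench); the point is at its centre, 34 mm up.
- dishes_a: Stack of three culture dishes, 91 mm across, 48 mm high; origin at the underside's centre. Bystander.
- dishes_b: Stack of two culture dishes, 91 mm across, 32 mm high; origin at the underside's centre. Bystander.
- reagent: Clear bottle with blue cap, 72 mm across, 140 mm high; origin at the underside's centre. Bystander.
- pipette: White and blue hand pipette lying down, 240 mm long along its x, about 22 mm high; origin at its middle on the bench. Bystander.
Not all that is in view belongs to the job. Leave any yellow look-alike of the part that bears collar_left_mid alone. Leave any turquoise look-alike of the cell_right alone.

How it is judged:
By the outcome, as a careful person would: the job done as asked, in the order asked, and still so for the second after the job is handed in, while the arm keeps its last pose, push and grip.
It also fails if it takes over 45 s, if anything falls off the work surface, if the arm or the gripper's body presses on something with over 40 N, if the wrist force passes 120 N, or if a joint passes its speed limit or range.

## Working session

There is one attempt and no reset: what is moved stays moved. The work goes in short steps, Python scripts to look and compute and a tool call to move; the robot and the scene stay as the last step left them, time stands still between calls to the robot, and variables do not carry over. Pictures are saved under pics/ and viewed, and the job is handed in when it is done.

Besides the shell and the picture viewer there is one more tool, called after "Request:" as name(argument=value, ...) on one line, values as JSON. move_arm: Moves the arm, as the interface text tells. Its arguments: {"type":"object","properties":{"commands":{"type":"array","items":{"type":"array","items":{"type":"array","items":{"type":"number"}}}}},"required":["commands"]}

```bash
ls; mkdir -p pics
python3 - <<'E'
from bench import env,eyes
import cv2,numpy as np,pickle
print(env.read_state())
for n in("side","top"):
    d=eyes.get_image(n); pickle.dump(d,open(n+"0.pkl","wb"))
    cv2.imwrite(f"pics/{n}0.png",cv2.resize(d["frame"][:,:,::-1],(768,576)))
    print(n,{k:v for k,v in d.items() if k not in("frame","z_map")})
E
```

```text
pics
{'clock': 0.0, 'joint_positions': array([ 1.10643218,  0.33292244, -0.06469363,  1.46094299,  0.0216458 ,
        1.34987875, -0.08850267]), 'dq': array([ 0.00118696, -0.00015189, -0.00092   , -0.00090014, -0.00097496,
       -0.00045156, -0.00158826]), 'joint_torque': array([-4.15005652e-04, -6.25446939e+01,  4.88982489e-02, -3.91597831e+01,
        1.61438843e-02,  9.91346547e-03, -3.65666972e-05]), 'eef_pos': array([ 0.26701497, -0.56464984,  0.21008357]), 'eef_rot': array([-2.65360976e+00,  1.68037971e+00,  2.01890429e-03]), 'wrist_force': array([-0.06759664,  0.98561853, -0.02024472]), 'wrist_torque': array([ 0.01456108,  0.00296675, -0.00837838]), 'gripper_width': 0.08563253905406992}
side {'fx': 417.16008913102246, 'fy': 417.16008913102246, 'cx': 251.93615330690804, 'cy': 191.16341661733094, 'dist_coeffs': array([0.01980994, 0.        , 0.        , 0.        , 0.        ]), 'position': array([-0.0587301 ,  0.70664984,  1.01088106]), 'orientation': array([-0.85844127,  2.55612545, -1.04162207])}
top {'fx': 422.7605921806769, 'fy': 422.7605921806769, 'cx': 260.4585820471442, 'cy': 194.2337701172308, 'dist_coeffs': array([-0.15743735,  0.        ,  0.        ,  0.        ,  0.        ]), 'position': array([ 0.20817095, -0.00790927,  1.47401292]), 'orientation': array([-2.14364898,  2.09917402, -0.19528579])}
```

View pics/side0.png

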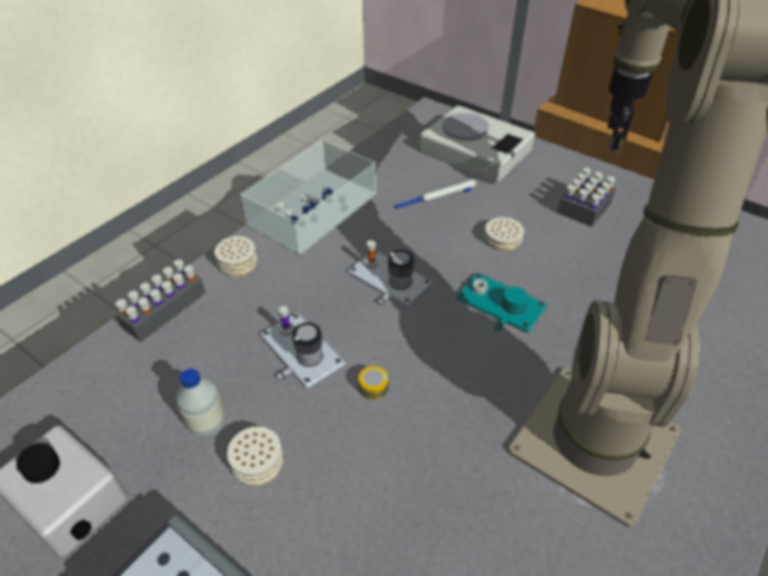

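View pics/top0.png

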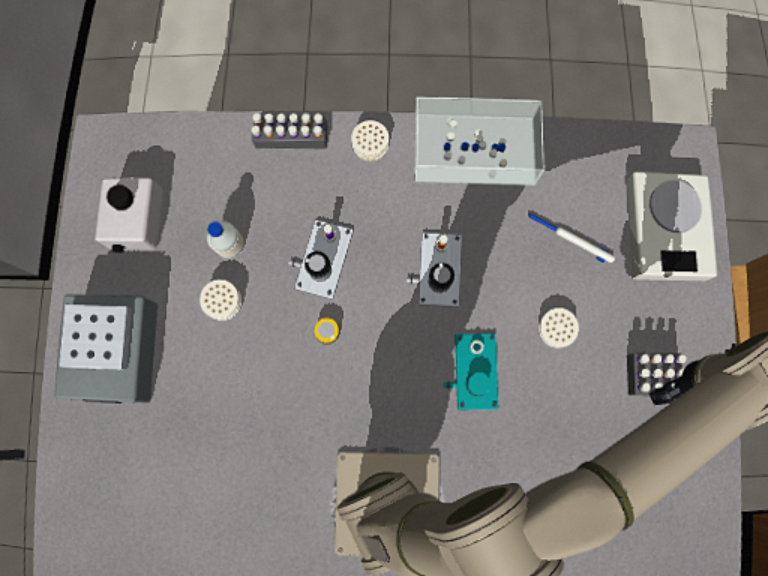

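Candidates, in 768 px top-view pixels:
- Left black collar at (318,263), with a violet tube at (329,232).
- Right black collar at (441,275), with an amber tube at (442,243).
- Yellow look-alike at (326,330).
- Turquoise look-alike cell at (480,380).

By the description I choose the left black collar. Next I check it in a close crop and measure it.

```bash
cat > h.py <<'E'
import cv2,numpy as np,pickle
from scipy.spatial.transform import Rotation as R
def K(d): return np.array([[d["fx"],0,d["cx"]],[0,d["fy"],d["cy"]],[0,0,1]])
def ray(d,u,v):
    p=cv2.undistortPoints(np.array([[[u,v]]],float),K(d),d["dist_coeffs"])[0,0]
    return np.array(d["position"]),R.from_rotvec(d["orientation"]).as_matrix()@np.array([p[0],p[1],1.])
def onz(d,u,v,z):
    o,r=ray(d,u,v); return o+r*(z-o[2])/r[2]
def tri(a,b):
    (o,r),(p,s)=a,b; t=np.linalg.lstsq(np.c_[r,-s],p-o,rcond=None)[0]
    A=o+t[0]*r;B=p+t[1]*s; return (A+B)/2,np.linalg.norm(A-B)
def proj(d,P):
    r=R.from_rotvec(d["orientation"]).inv(); rv=r.as_rotvec(); t=-r.apply(d["position"])
    return cv2.projectPoints(np.array(P,float).reshape(-1,3),rv,t,K(d),d["dist_coeffs"])[0][:,0]
def pts(d):
    v,u=np.mgrid[0:384,0:512]; q=cv2.undistortPoints(np.stack([u,v],-1).reshape(-1,1,2).astype(float),K(d),d["dist_coeffs"])[:,0]
    z=d["z_map"].reshape(-1,1); P=np.c_[q*z,z]
    return (R.from_rotvec(d["orientation"]).apply(P)+d["position"]).reshape(384,512,3)
E
python3 - <<'E'
from h import *
d=pickle.load(open("top0.pkl","rb"));s=pickle.load(open("side0.pkl","rb"))
a=cv2.resize(d["frame"][135:215,185:265],(560,560),interpolation=cv2.INTER_NEAREST)
b=cv2.resize(s["frame"][195:275,160:240],(560,560),interpolation=cv2.INTER_NEAREST)
cv2.imwrite("pics/ctop.png",a[:,:,::-1]);cv2.imwrite("pics/cside.png",b[:,:,::-1])
for n,i,(u,v) in(("top",d,(212,175)),("side",s,(204,222))):
    P=pts(i); 
    print(n); print(np.round(P[v-6:v+8:2,u-12:u+14:2,2]*1000).astype(int))
E
```

```text
top
[[-2  0 13 84 89 84 82 81 89 16 16 15 14]
 [ 6 -3 86 85 81 88 81 82 83 78 12 16 14]
 [ 0 13 89 87 88 85 83 84 88 87 18 15 18]
 [14 16 84 85 87 90 86 87 83 82 14 14 15]
 [15  9 87 81 93 86 87 83 83 82 11 18 11]
 [15 14 84 85 85 86 90 86 84 76 23 10 18]
 [ 9 14  9 82 79 82 82 84 89 69 20 16 15]]
side
[[39 22  9 11 83 87 85 86 86  0 -4 -4 -2]
 [32 28 86 85 86 86 86 82 84 86 83 -2  0]
 [26 24 84 84 87 87 86 86 88 84 83 -4 -2]
 [21 84 86 85 87 86 89 86 89 88 84 -4  0]
 [10 72 82 86 85 83 88 83 89 88 85  2  1]
 [13 14 82 82 85 84 88 87 84 87 81 61 -3]
 [12 13 79 82 84 84 86 84 80 77 71 57 11]]
```

View pics/ctop.png

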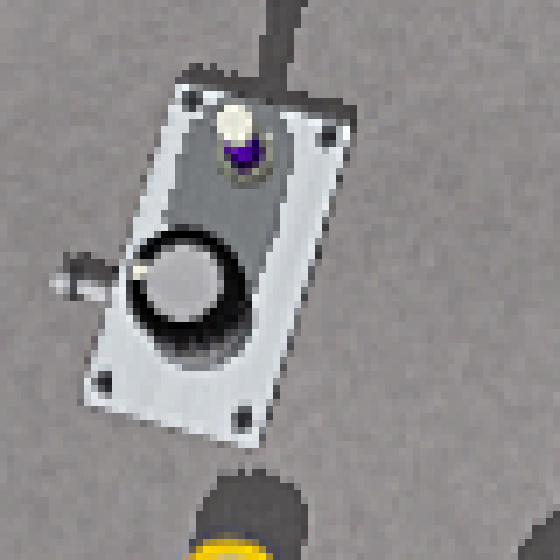

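View pics/cside.png

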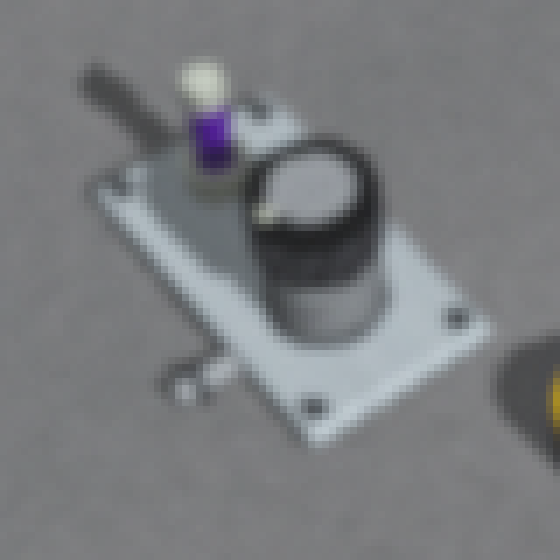

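The crops show the violet tube at crop pixel (245,152) behind the black collar, whose grey top disc is at (182,283) with a white dot at (140,270). The side view agrees, so this is the left cell. Next I measure the disc centre from both views.

Run:
```python
from h import *
d=pickle.load(open("top0.pkl","rb"));s=pickle.load(open("side0.pkl","rb"))
def disc(i,x0,y0,u,v):
    f=i["frame"][y0:y0+80,x0:x0+80]; g=cv2.resize(f,None,fx=4,fy=4,interpolation=cv2.INTER_CUBIC)
    gr=cv2.cvtColor(g,cv2.COLOR_RGB2GRAY)
    m=(gr>100).astype(np.uint8); m=cv2.morphologyEx(m,cv2.MORPH_OPEN,np.ones((9,9)))
    n,l,st,c=cv2.connectedComponentsWithStats(m); k=l[int(v*4),int(u*4)]
    cs,_=cv2.findContours((l==k).astype(np.uint8),0,1); e=cv2.fitEllipse(max(cs,key=len))
    print(st[k],e); return x0+(e[0][0]+.5)/4-.5,y0+(e[0][1]+.5)/4-.5
a=disc(d,185,135,182/7,283/7); b=disc(s,160,195,312/7,185/7)
print(a,b); print(tri(ray(d,*a),ray(s,*b)))
for z in(.085,.09): print(z,onz(d,*a,z),onz(s,*b,z))
# depth: points of collar top
for i,(u,v) in((d,a),(s,b)):
    P=pts(i)[int(v)-12:int(v)+13,int(u)-12:int(u)+13].reshape(-1,3); P=P[(P[:,2]>.075)&(P[:,2]<.1)]
    print(len(P),np.median(P,0),(P.min(0)+P.max(0))/2,P.max(0)-P.min(0))
# tube cap
t=(185+(235-3)/7,135+(122-3)/7); t2=(160+(204-3)/7,195+(80-3)/7); print("cap",tri(ray(d,*t),ray(s,*t2)))
t=(185+(140-3)/7,135+(270-3)/7); t2=(160+(265-3)/7,195+(213-3)/7); print("dot",tri(ray(d,*t),ray(s,*t2)))
t=(185+(73-3)/7,135+(285-3)/7); t2=(160+(180-3)/7,195+(383-3)/7); print("thing",tri(ray(d,*t),ray(s,*t2)))
```

```text
[    0     0   320   320 92830] ((158.18980407714844, 163.83987426757812), (329.6374816894531, 405.7225646972656), 87.82097625732422)
[ 148   87   55   41 1785] ((175.3288116455078, 107.85172271728516), (39.44804382324219, 57.21371078491211), 72.62806701660156)
(224.1724510192871, 175.58496856689453) (203.45720291137695, 221.5879306793213)
(array([0.55713532, 0.13614577, 0.03349977]), np.float64(0.027649027251724013))
0.085 [0.53285965 0.12396009 0.085     ] [0.5375749  0.17098745 0.085     ]
0.09 [0.53169088 0.1234854  0.09      ] [0.5343547  0.17388017 0.09      ]
103 [0.53373776 0.15546891 0.08445252] [0.5329583  0.15431944 0.0844693 ] [0.05231206 0.02500015 0.01879368]
263 [0.53342588 0.17445076 0.08445229] [0.53582975 0.17182565 0.08234039] [0.05538405 0.05576716 0.01440335]
cap (array([0.61726325, 0.14874137, 0.08017376]), np.float64(0.0012398419829482323))
dot (array([0.54084628, 0.19133379, 0.08623834]), np.float64(0.0023827360276855807))
thing (array([0.55336975, 0.23801874, 0.00902976]), np.float64(0.008205298495235155))
```

Run:
```python
from h import *
d=pickle.load(open("top0.pkl","rb"));s=pickle.load(open("side0.pkl","rb"))
x0,y0=185,135
def ell(i,x0,y0,u,v,lo,hi,r):
    g=cv2.resize(i["frame"][y0:y0+80,x0:x0+80],None,fx=4,fy=4,interpolation=cv2.INTER_CUBIC)
    gr=cv2.cvtColor(g,cv2.COLOR_RGB2GRAY); m=((gr>lo)&(gr<hi)).astype(np.uint8)
    w=np.zeros_like(m); cv2.circle(w,(int(u*4),int(v*4)),r,1,-1); m&=w
    m=cv2.morphologyEx(m,cv2.MORPH_OPEN,cv2.getStructuringElement(2,(13,13)))
    cs,_=cv2.findContours(m,0,1); e=cv2.fitEllipse(max(cs,key=len)); print(e)
    return x0+(e[0][0]+.5)/4-.5,y0+(e[0][1]+.5)/4-.5
a=ell(d,185,135,182/7,283/7,110,215,32); b=ell(s,160,195,312/7,185/7,100,215,36)
print(a,b,tri(ray(d,*a),ray(s,*b)))
for z in(.085,.09): print(z,onz(d,*a,z),onz(s,*b,z))
P=pts(d)[int(a[1])-12:int(a[1])+13,int(a[0])-12:int(a[0])+13].reshape(-1,3);P=P[(P[:,2]>.075)];print(len(P),P.mean(0),P.max(0),P.min(0))
# foot plate corners (holes) top view at z=12mm
for n,(u,v) in dict(fl=(192,99),fr=(328,136),nl=(101,380),nr=(241,417)).items(): print(n,onz(d,185+(u-3)/7,135+(v-3)/7,.012))
# others
for n,(u,v) in dict(yellow=(326,330),reag=(214,229),dish=(220,300),holderR=(413,279)).items(): print(n,onz(d,u/1.5,v/1.5,.03))
```

```text
((104.4422378540039, 160.8095703125), (42.03483581542969, 43.41423416137695), 46.71527862548828)
((175.40017700195312, 107.75074005126953), (39.31685256958008, 57.150970458984375), 72.99732971191406)
(210.73555946350098, 174.827392578125) (203.47504425048828, 221.56268501281738) (array([0.53597653, 0.17042779, 0.08510618]), np.float64(0.0030984389176280497))
0.085 [0.53461223 0.1696403  0.085     ] [0.53759789 0.17088466 0.085     ]
0.09 [0.53343715 0.16900117 0.09      ] [0.53437757 0.17377793 0.09      ]
225 [0.53080333 0.16800498 0.09108327] [0.55911433 0.19664048 1.47401292] [ 0.20817095 -0.00790927  0.07507246]
fl [0.64863927 0.1788335  0.012     ]
fr [0.63006572 0.10787141 0.012     ]
nl [0.49998757 0.21848504 0.012     ]
nr [0.48242543 0.14663969 0.012     ]
yellow [0.38831494 0.14700704 0.03      ]
reag [0.62502725 0.42709787 0.03      ]
dish [0.45282638 0.39928968 0.03      ]
holderR [ 0.51205006 -0.05090352  0.03      ]
```

```bash
cat > plan.py <<'E'
from h import *
from bench import env
def cur():
    s=env.read_state(); return np.array(s["eef_pos"]),R.from_rotvec(s["eef_rot"]),s
def yaw(r):
    x=r.as_matrix()[:,0]; return np.degrees(np.arctan2(x[1],x[0]))
def rows(target,dyaw,n,hand):
    "straight world path in n rows, tool kept down; dyaw = turn about tool z (deg)"
    p,r,s=cur(); y0=yaw(r); z=r.as_matrix()[:,2]; print("pos",p.round(4),"yaw",y0.round(2),"z",z.round(4))
    d=(np.array(target)-p)/n; out=[]
    for i in range(n):
        v=r.inv().apply(d); out.append([*v.round(4),0,0,round(dyaw/n,2),hand]); r=r*R.from_euler("z",dyaw/n,degrees=True)
    for o in out: print([float(a) for a in o])
E
python3 -c "
from plan import *
rows([.45,-.2,.21],-41,7,.0854)"
```

```text
pos [ 0.2671 -0.5647  0.2102] yaw -64.69 z [-6.0e-04  1.2e-03 -1.0e+00]
[-0.0359, -0.0459, 0.0001, 0.0, 0.0, -5.86, 0.0854]
[-0.0311, -0.0493, 0.0001, 0.0, 0.0, -5.86, 0.0854]
[-0.0259, -0.0522, 0.0001, 0.0, 0.0, -5.86, 0.0854]
[-0.0204, -0.0546, 0.0001, 0.0, 0.0, -5.86, 0.0854]
[-0.0147, -0.0564, 0.0001, 0.0, 0.0, -5.86, 0.0854]
[-0.0089, -0.0576, 0.0001, 0.0, 0.0, -5.86, 0.0854]
[-0.003, -0.0582, 0.0001, 0.0, 0.0, -5.86, 0.0854]
```

Request:
move_arm(commands=[[[-0.036,-0.046,0,0,0,-6,0.0854],[-0.031,-0.049,0,0,0,-6,0.0854],[-0.026,-0.052,0,0,0,-6,0.0854],[-0.02,-0.055,0,0,0,-6,0.0854],[-0.015,-0.056,0,0,0,-6,0.0854],[-0.009,-0.058,0,0,0,-6,0.0854],[-0.003,-0.058,0,0,0,-6,0.0854]]])

```text
clock: 0.98
eef_pos: [0.4453, -0.1895, 0.2074]
eef_rot: [-3.083, 0.595, 0.008]
wrist_force: [0.4, 0.0, -0.5]
gripper_width: 0.0854
```

```bash
python3 -c "
from plan import *
rows([.535,.170,.18],-41,7,.0854);print(cur()[2]['joint_positions'])"
```

```text
pos [ 0.4453 -0.1895  0.2074] yaw -21.85 z [-0.0045  0.0021 -1.    ]
[-0.0072, -0.0524, 0.004, 0.0, 0.0, -5.86, 0.0854]
[-0.0018, -0.0529, 0.004, 0.0, 0.0, -5.86, 0.0854]
[0.0036, -0.0528, 0.004, 0.0, 0.0, -5.86, 0.0854]
[0.009, -0.0522, 0.004, 0.0, 0.0, -5.86, 0.0854]
[0.0142, -0.051, 0.004, 0.0, 0.0, -5.86, 0.0854]
[0.0194, -0.0493, 0.004, 0.0, 0.0, -5.86, 0.0854]
[0.0243, -0.047, 0.004, 0.0, 0.0, -5.86, 0.0854]
[ 0.73432887  0.05208973 -0.43660362  1.80232866  0.02218942  1.29702017
 -0.08924586]
```

Request:
move_arm(commands=[[[-0.007,-0.052,0.004,0,0,-5.5,0.0854],[-0.002,-0.053,0.004,0,0,-5.5,0.0854],[0.004,-0.053,0.004,0,0,-5.5,0.0854],[0.009,-0.052,0.004,0,0,-5.5,0.0854],[0.014,-0.051,0.004,0,0,-5.5,0.0854],[0.019,-0.049,0.004,0,0,-5.5,0.0854],[0.02,-0.04,0.004,0,0,-5.5,0.0854]]])

```text
clock: 1.85
eef_pos: [0.5361, 0.173, 0.1781]
eef_rot: [-3.101, -0.49, 0.007]
wrist_force: [0.6, -1.5, 1.3]
gripper_width: 0.0853
```

```bash
python3 -c "
from plan import *
rows([.535,.1705,.12],0,3,.0854);print(cur()[2]['joint_positions'])
from bench import eyes
for n in('side','top'):
    d=eyes.get_image(n); pickle.dump(d,open(n+'1.pkl','wb'))
    x,y=((150,170) if n=='side' else (165,105))
    cv2.imwrite(f'pics/{n}1.png',cv2.resize(d['frame'][y:y+120,x:x+120,::-1],(600,600)))
"
```

```text
pos [0.5361 0.173  0.1781] yaw 17.95 z [-0.0044  0.0011 -1.    ]
[-0.0005, 0.0007, 0.0194, 0.0, 0.0, 0.0, 0.0854]
[-0.0005, 0.0007, 0.0194, 0.0, 0.0, 0.0, 0.0854]
[-0.0005, 0.0007, 0.0194, 0.0, 0.0, 0.0, 0.0854]
[ 0.25406859  0.312223   -0.77198437  1.63701905  0.22188307  1.28744909
 -0.24352768]
```

View pics/side1.png

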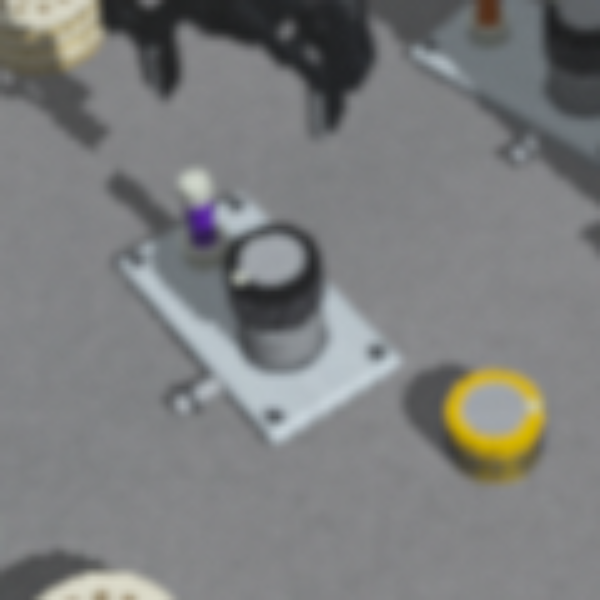

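The picture shows the open gripper above the cell, clear of the violet tube, with the collar untouched. I pre-turn the jaws and descend.

Request:
move_arm(commands=[[[-0.001,0.002,0.008,0,0,-10,0.0854],[0,0,0.01,0,0,-10,0.0854],[0,0,0.01,0,0,-10,0.0854],[0,0,0.01,0,0,-10,0.0854],[0,0,0.01,0,0,-10,0.0854],[0,0,0.005,0,0,-10,0.0854],[0,0,0,0,0,0,0.0854]]])

```text
clock: 2.82
eef_pos: [0.5329, 0.172, 0.1206]
eef_rot: [-2.402, -2.013, 0.011]
wrist_force: [0.9, -0.0, 0.8]
gripper_width: 0.0854
```

```bash
python3 -c "
from plan import *
rows([.535,.1705,.068],0,3,.0854);print(cur()[2]['joint_positions'])
print(R.from_matrix(cur()[1].as_matrix()).as_matrix().round(4))
"
```

```text
pos [0.5329 0.172  0.1206] yaw 79.94 z [-0.0104  0.0017 -0.9999]
[-0.0004, 0.0009, 0.0175, 0.0, 0.0, 0.0, 0.0854]
[-0.0004, 0.0009, 0.0175, 0.0, 0.0, 0.0, 0.0854]
[-0.0004, 0.0009, 0.0175, 0.0, 0.0, 0.0, 0.0854]
[ 0.37048368  0.41826553 -0.93213207  1.70232809  0.34892662  1.20989174
  0.74665376]
[[ 1.747e-01  9.846e-01 -1.040e-02]
 [ 9.846e-01 -1.747e-01  1.700e-03]
 [-2.000e-04 -1.050e-02 -9.999e-01]]
```

Request:
move_arm(commands=[[[-0.001,0.001,0.017,-0.6,0,0,0.0854],[0,0.001,0.017,0,0,0,0.0854],[0,0.001,0.016,0,0,0,0.0854],[0,0,0,0,0,0,0.0854]]])

```text
clock: 3.32
eef_pos: [0.5361, 0.1694, 0.0688]
eef_rot: [2.421, 2.002, -0.001]
wrist_force: [0.2, -0.2, 0.9]
gripper_width: 0.0854
```

```bash
python3 -c "
from plan import *
rows([.5355,.1705,.066],0,1,.0854)
from bench import eyes
for n in('side','top'):
    d=eyes.get_image(n); pickle.dump(d,open(n+'2.pkl','wb'))
    x,y=((160,180) if n=='side' else (170,125))
    cv2.imwrite(f'pics/{n}2.png',cv2.resize(d['frame'][y:y+90,x:x+90,::-1],(540,540)))
"
```

```text
pos [0.5361 0.1694 0.0688] yaw 79.18 z [ 1.e-04 -8.e-04 -1.e+00]
[0.0009, -0.0008, 0.0028, 0.0, 0.0, 0.0, 0.0854]
```

View pics/side2.png

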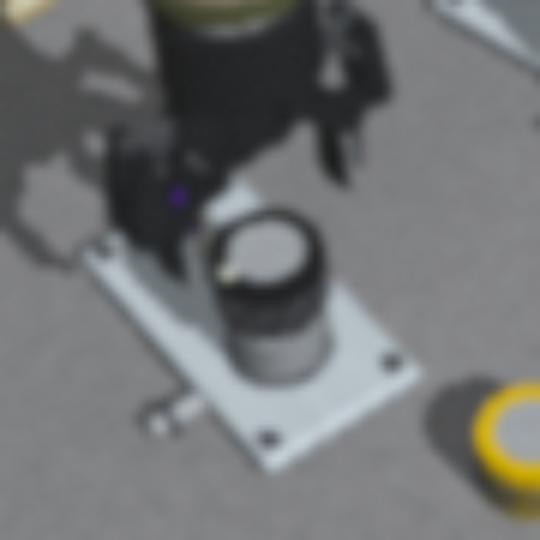

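View pics/top2.png

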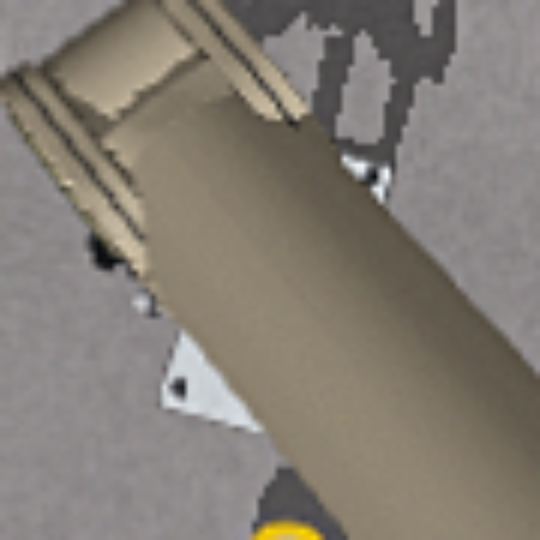

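```bash
python3 -c "
from plan import *
p,r,s=cur(); d=pickle.load(open('side2.pkl','rb'))
im=cv2.resize(d['frame'][180:270,160:250,::-1],(720,720),interpolation=cv2.INTER_CUBIC)
for tz,c in((-.005,(0,0,255)),(-.03,(0,255,255))):
  for sx in(-.0427,-.057,.0427,.057):
    for sy in(-.011,.011):
      q=proj(d,p+r.apply([sx,sy,tz]))[0]; u=((q-[160,180]+.5)*8).astype(int); cv2.circle(im,tuple(map(int,u)),4,c,-1)
q=proj(d,[.536,.1705,.0875])[0]; cv2.circle(im,tuple(map(int,(q-[160,180]+.5)*8)),5,(0,255,0),-1)
cv2.imwrite('pics/ov.png',im[:600])
"
```

```text
(no output)
```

View pics/ov.png

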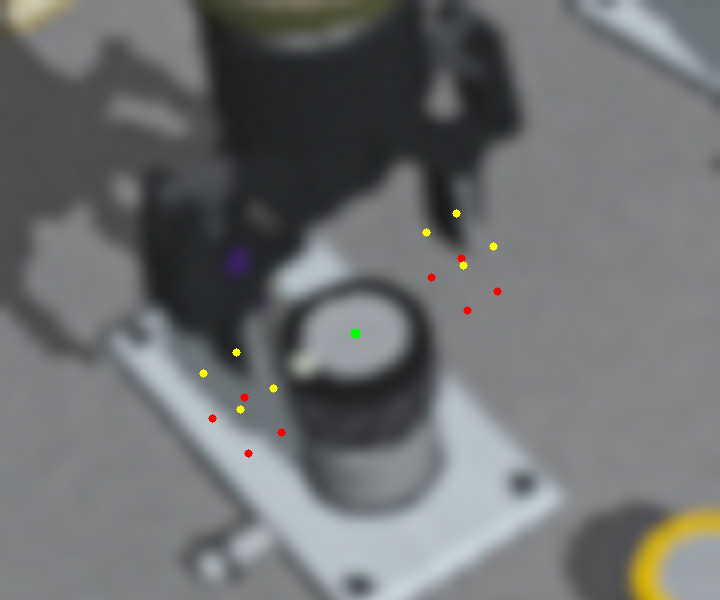

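```bash
python3 -c "
from plan import *
p,r,s=cur(); d=pickle.load(open('side2.pkl','rb')); P=pts(d)
T=r.inv().apply(P.reshape(-1,3)-p).reshape(384,512,3)
dark=d['frame'].max(2)<70
m=dark&(np.abs(T[...,0])<.08)&(np.abs(T[...,1])<.06)&(T[...,2]>-.12)&(T[...,2]<.03)
for lo in np.arange(-.1,.03,.01):
  for sg in(-1,1):
    k=m&(T[...,2]>=lo)&(T[...,2]<lo+.01)&(T[...,0]*sg>.034)
    if k.sum()>2: q=T[k]; print(round(lo,3),sg,k.sum(),q.min(0).round(3),np.median(q,0).round(3),q.max(0).round(3))
"
```

```text
-0.1 -1 25 [-0.072 -0.017 -0.1  ] [-0.061 -0.01  -0.095] [-0.035  0.008 -0.091]
-0.1 1 51 [ 0.035 -0.016 -0.1  ] [ 0.044 -0.008 -0.096] [ 0.074  0.011 -0.09 ]
-0.09 -1 40 [-0.072 -0.012 -0.09 ] [-0.056 -0.004 -0.085] [-0.039  0.013 -0.08 ]
-0.09 1 49 [ 0.037 -0.013 -0.089] [ 0.053 -0.007 -0.086] [ 0.074  0.011 -0.08 ]
-0.08 -1 10 [-0.063 -0.013 -0.08 ] [-0.054 -0.008 -0.079] [-0.042 -0.005 -0.072]
-0.08 1 15 [ 0.045 -0.012 -0.08 ] [ 0.056 -0.007 -0.076] [ 0.063  0.008 -0.07 ]
-0.07 -1 8 [-0.045 -0.009 -0.07 ] [-0.042 -0.003 -0.067] [-0.041  0.006 -0.06 ]
-0.07 1 5 [ 0.05  -0.008 -0.067] [ 0.054 -0.006 -0.062] [ 0.058 -0.004 -0.061]
-0.06 -1 10 [-0.044 -0.008 -0.06 ] [-0.042 -0.003 -0.056] [-0.04   0.003 -0.05 ]
-0.06 1 9 [ 0.051 -0.009 -0.06 ] [ 0.056 -0.006 -0.056] [ 0.057  0.002 -0.05 ]
-0.05 -1 7 [-0.044 -0.008 -0.047] [-0.043 -0.002 -0.044] [-0.042  0.009 -0.043]
-0.05 1 4 [ 0.049 -0.008 -0.05 ] [ 0.053 -0.005 -0.049] [ 0.056 -0.004 -0.042]
```

```bash
python3 -c "
from plan import *
p,r,s=cur(); d=pickle.load(open('side2.pkl','rb')); P=pts(d)
T=r.inv().apply(P.reshape(-1,3)-p).reshape(384,512,3)
m=(np.abs(T[...,0])<.08)&(np.abs(T[...,1])<.03)&(T[...,2]>-.06)&(T[...,2]<.03)&(np.abs(T[...,0])>.034)
for lo in np.arange(-.06,.03,.005):
  for sg in(-1,1):
    k=m&(T[...,2]>=lo)&(T[...,2]<lo+.005)&(T[...,0]*sg>.034)
    if k.sum()>0: q=T[k]; print(round(lo,3),sg,k.sum(),np.median(q,0).round(3),np.median(d['frame'][k],0))
"
```

```text
-0.06 -1 9 [-0.043 -0.006 -0.059] [59. 60. 61.]
-0.06 1 8 [ 0.054 -0.006 -0.057] [44.  46.5 48. ]
-0.055 -1 12 [-0.043 -0.006 -0.053] [78.  81.  83.5]
-0.055 1 7 [ 0.056 -0.005 -0.052] [65. 69. 71.]
-0.05 -1 6 [-0.044 -0.007 -0.047] [64.  66.5 67.5]
-0.05 1 8 [ 0.051 -0.008 -0.049] [86. 91. 93.]
-0.045 -1 7 [-0.042 -0.007 -0.043] [64. 66. 68.]
-0.045 1 7 [ 0.053 -0.005 -0.043] [76. 81. 85.]
-0.04 -1 9 [-0.043 -0.003 -0.037] [96. 97. 99.]
-0.04 1 4 [ 0.046 -0.009 -0.038] [105.  110.  113.5]
-0.035 -1 3 [-0.042 -0.    -0.033] [93. 94. 95.]
-0.035 1 2 [ 0.05  -0.006 -0.034] [ 95.5 100.5 104. ]
```

Side view: the collar is between the fingers. However, depth and colour put the open fingertips about 30 mm higher than the text implies. I'll descend a little more and look again.

Request:
move_arm(commands=[[[0.001,0,0.009,0,0,0,0.0854],[0,0,0.009,0,0,0,0.0854],[0,0,0,0,0,0,0.0854]]])

```text
clock: 3.8
eef_pos: [0.5376, 0.1713, 0.0518]
eef_rot: [2.419, 2.001, 0.004]
wrist_force: [0.0, -0.3, -0.1]
gripper_width: 0.0853
```

```bash
cat > look.py <<'E'
from plan import *
from bench import eyes
import sys
def look(tag):
    d=eyes.get_image('side'); pickle.dump(d,open(f'side{tag}.pkl','wb'))
    p,r,s=cur(); im=cv2.resize(d['frame'][180:255,160:250,::-1],(720,600),interpolation=cv2.INTER_CUBIC)
    h=s['gripper_width']/2
    for sx in(-h,h):
        q=proj(d,p+r.apply([sx,0,-.011]))[0]; cv2.circle(im,tuple(map(int,(q-[160,180]+.5)*8)),3,(0,0,255),-1)
    cv2.imwrite(f'pics/s{tag}.png',im); print(p.round(4),yaw(r).round(2),r.as_matrix()[:,2].round(4),s['wrist_force'].round(2),s['wrist_torque'].round(2),round(s['gripper_width'],4),s['clock'],'q7',s['joint_positions'][6].round(2))
    return d
if __name__=='__main__': look(sys.argv[1])
E
python3 look.py 3
```

```text
[0.5378 0.1715 0.0522] 79.2 [ 3.9e-03  4.0e-04 -1.0e+00] [-0.42  0.59  0.34] [0.01 0.01 0.02] 0.0853 3.85 q7 0.68
```

View pics/s3.png

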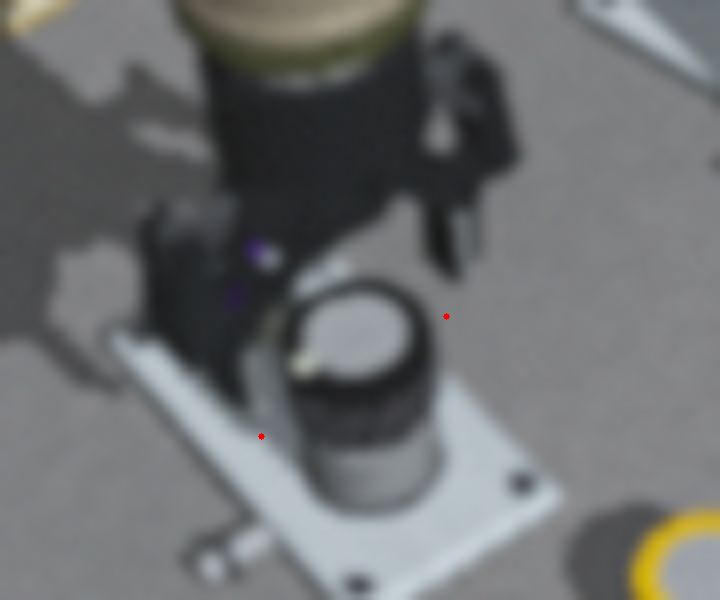

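Request:
move_arm(commands=[[[-0.001,-0.002,0,-0.2,0,0,0.068],[0,0,0,0,0,0,0.068],[0,0,0,0,0,0,0.068]]])

```text
clock: 4.22
eef_pos: [0.5357, 0.171, 0.0528]
eef_rot: [2.416, 1.999, 0.01]
wrist_force: [0.0, -0.4, 0.8]
gripper_width: 0.068
```

```bash
python3 look.py 4
```

```text
[0.5358 0.171  0.0528] 79.19 [ 8.4e-03 -1.0e-04 -1.0e+00] [ 0.64 -0.01 -1.26] [0.03 0.05 0.02] 0.0678 4.275 q7 0.68
```

View pics/s4.png

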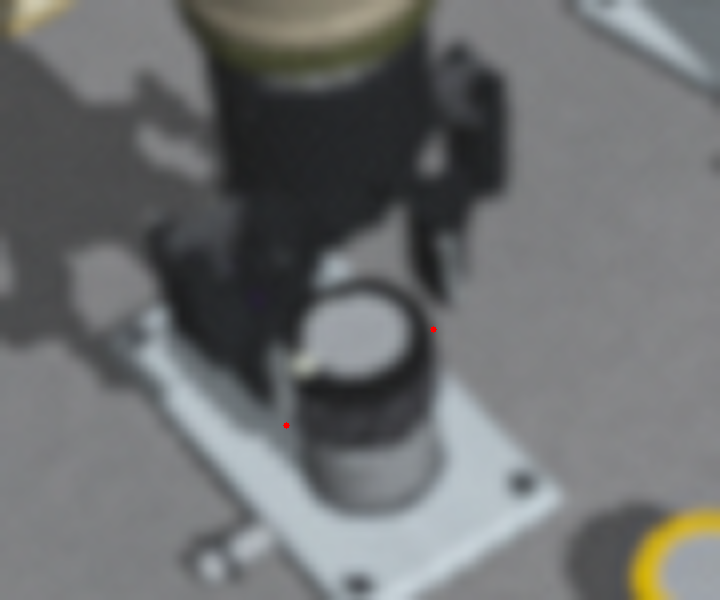

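The partly closed tips sit at about (265,405) and (445,303), either side of the collar, so they swing forward as they close. I lower 5 mm, level the tool and grip.

Request:
move_arm(commands=[[[0,-0.001,0.005,0.5,0,0,0.068],[0,0,0,0,0,0,0.06],[0,0,0,0,0,0,0.045],[0,0,0,0,0,0,0.045],[0,0,0,0,0,0,0.045],[0,0,0,0,0,0,0.045]]])

```text
clock: 5.03
eef_pos: [0.5349, 0.1711, 0.0479]
eef_rot: [-2.42, -2.002, -0.001]
wrist_force: [-0.8, -0.3, 1.7]
gripper_width: 0.0537
```

```bash
python3 look.py 5
```

```text
[0.5349 0.1711 0.0478] 79.19 [-6.0e-04  1.3e-03 -1.0e+00] [-1.48 -0.93  2.36] [-0.14  0.19 -0.02] 0.0538 5.075 q7 0.68
```

View pics/s5.png

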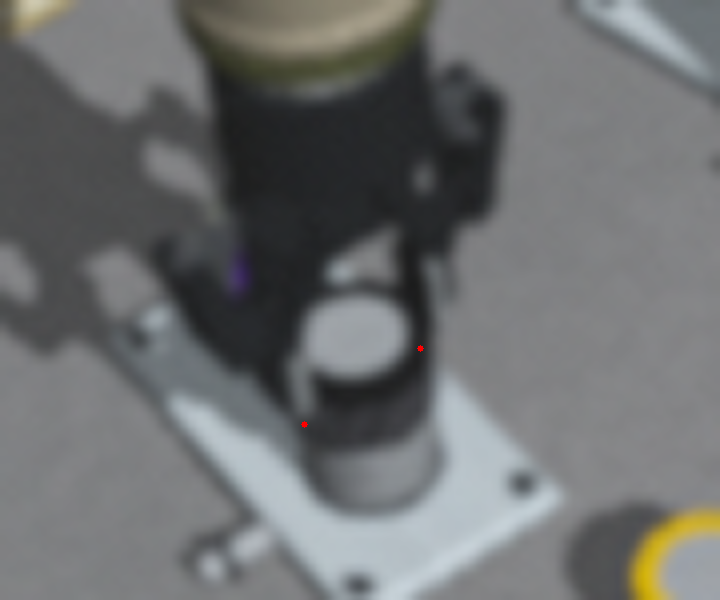

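Gripped at 53.8 mm with small side forces, so it is well centred. Now a gentle press to learn the stiffness.

Request:
move_arm(commands=[[[0,0,0.001,0,0,0,0.045],[0,0,0.001,0,0,0,0.045]]])

```text
clock: 5.32
eef_pos: [0.5349, 0.1711, 0.046]
eef_rot: [-2.42, -2.002, -0.001]
wrist_force: [-1.5, -0.2, 3.9]
gripper_width: 0.0539
```

Request:
move_arm(commands=[[[0,0,0.001,0,0,6,0.045],[0,0,0.001,0,0,6,0.045]]])

```text
clock: 5.58
eef_pos: [0.5372, 0.1697, 0.0453]
eef_rot: [2.617, 1.732, 0.004]
wrist_force: [4.1, -5.5, 8.0]
gripper_width: 0.054
```

```bash
python3 look.py 6
```

```text
[0.5375 0.1695 0.0453] 66.65 [ 0.0043 -0.0013 -1.    ] [ 4.01 -3.79  6.59] [-1.07 -0.74  0.74] 0.0539 5.625 q7 0.48
```

View pics/s6.png

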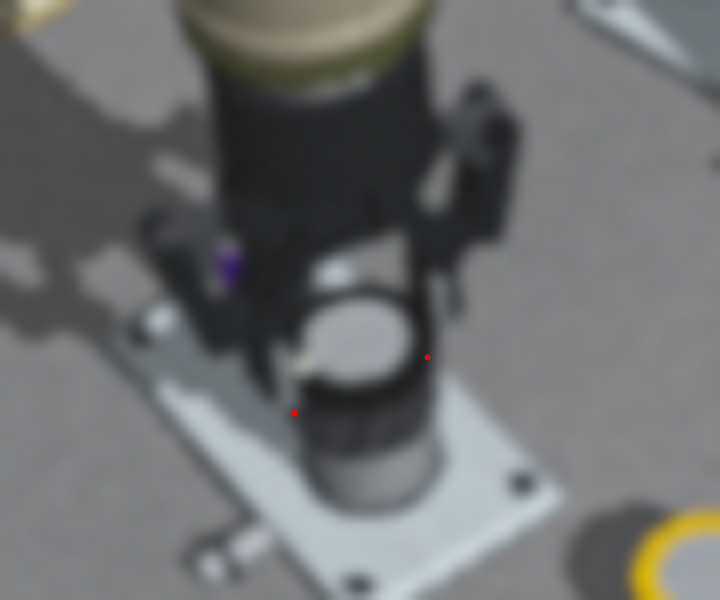

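```bash
python3 -c "
from h import *
d=pickle.load(open('side6.pkl','rb'))
for dz in(.0875,.085):
  for a in(76,64,100):
    a_=np.radians(a); print(dz,a,((proj(d,[.5355+.0235*np.cos(a_),.1705+.0235*np.sin(a_),dz])[0]-[160,180]+.5)*8).round())
a=cv2.resize(np.hstack([pickle.load(open(f'side{k}.pkl','rb'))['frame'][212:240,190:222,::-1] for k in(4,5,6)]),None,fx=8,fy=8,interpolation=cv2.INTER_NEAREST)
cv2.imwrite('pics/cmp.png',a)
"
```

```text
0.0875 76 [302. 366.]
0.0875 64 [296. 357.]
0.0875 100 [321. 379.]
0.085 76 [303. 370.]
0.085 64 [296. 361.]
0.085 100 [322. 383.]
```

View pics/cmp.png

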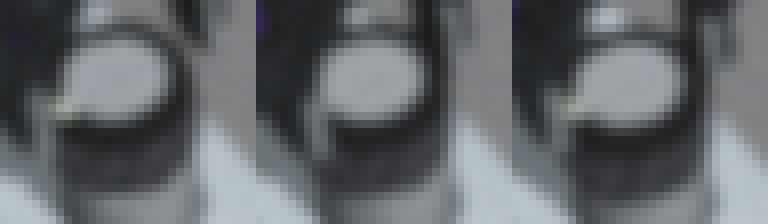

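Request:
move_arm(commands=[[[0,-0.004,0,0.2,0,6,0.045],[0,-0.001,0,0,0,6,0.045],[0,-0.001,0,0,0,6,0.045],[0,0,0,0,0,0,0.045]]])

```text
clock: 6.12
eef_pos: [0.5345, 0.1715, 0.0458]
eef_rot: [2.861, 1.288, 0.009]
wrist_force: [-2.1, -1.2, 4.6]
gripper_width: 0.0539
```

```bash
python3 look.py 7
```

```text
[0.5345 0.1715 0.0458] 48.54 [ 0.0067 -0.0014 -1.    ] [-1.48 -0.77  3.45] [-0.2   0.43  0.84] 0.0538 6.175 q7 0.18
```

View pics/s7.png

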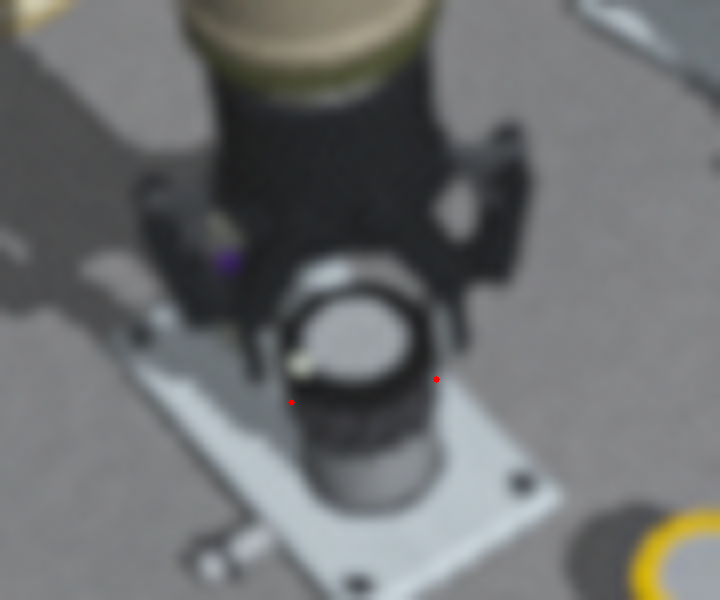

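The dot stayed at (302,362) while the jaws turned 31°, so the pads slid. The light-grey pads reach lower than the dark finger tips, as the text says, so my grip was too low and partly on the stem. I'll open, rise about 16 mm, turn back and re-grip at mid-collar.

Request:
move_arm(commands=[[[0,0,0,0,0,0,0.07],[0,0,0,0,0,0,0.07],[0,0,-0.008,0.4,0,-10,0.07],[0,0,-0.008,0,0,-10,0.07],[0,0,0,0,0,-10,0.07],[0,0,0,0,0,0,0.07]]])

```text
clock: 6.92
eef_pos: [0.5348, 0.1704, 0.0612]
eef_rot: [-2.414, -2.005, -0.004]
wrist_force: [-0.0, -1.4, -0.1]
gripper_width: 0.0701
```

```bash
python3 look.py 8; python3 -c "
from plan import *
rows([.535,.171,.0625],0,1,.07)"
```

```text
[0.5348 0.1705 0.0612] 79.28 [-2.0e-04  4.1e-03 -1.0e+00] [-0.1   0.01  0.11] [-0.01  0.03  0.04] 0.0701 6.975 q7 0.7
pos [0.5348 0.1705 0.0612] yaw 79.28 z [-2.0e-04  4.1e-03 -1.0e+00]
[0.0006, 0.0001, -0.0013, 0.0, 0.0, 0.0, 0.07]
```

View pics/s8.png

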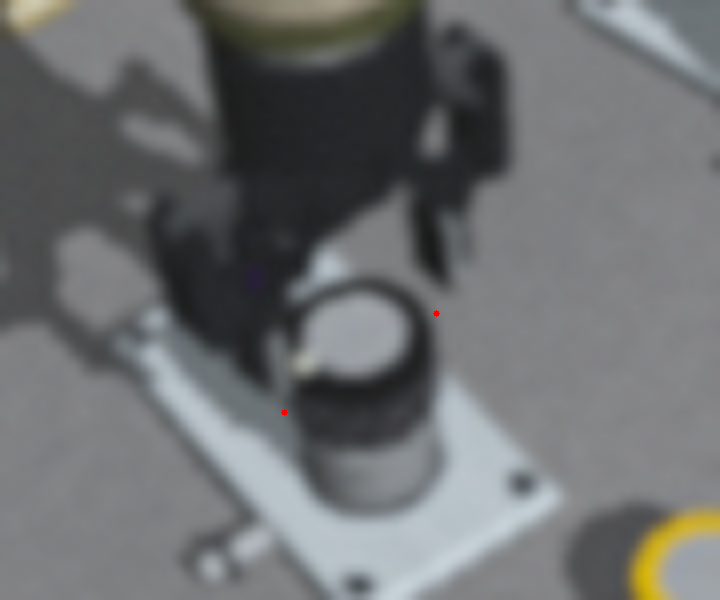

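```bash
python3 -c "
from plan import *
p,r,s=cur(); d=pickle.load(open('side8.pkl','rb')); P=pts(d)
T=r.inv().apply(P.reshape(-1,3)-p).reshape(384,512,3)
# right finger window in 8x pic (400..490, 180..330)
print('tool z mm'); print((T[203:221,211:221,2]*1000).round().astype(int))
print('tool x mm'); print((T[203:221,211:221,0]*1000).round().astype(int))
print('tool y mm'); print((T[203:221,211:221,1]*1000).round().astype(int))
im=cv2.resize(d['frame'][195:225,200:225,::-1],(500,600),interpolation=cv2.INTER_NEAREST); cv2.imwrite('pics/rf.png',im)
"
```

```text
tool z mm
[[-104  -98  -98  -95  -92  -85  -82  -71   65   62]
 [ -97  -96  -95  -90  -81  -79  -78  -77   63   59]
 [ -62  -65  -87  -79  -79  -79  -78  -67   57   63]
 [ -59  -63  -64  -74  -74  -74  -73   64   60   63]
 [ -57  -60  -64  -67  -67  -65  -58   62   60   67]
 [ -56  -55  -59  -61  -67  -63  -57   60   62   58]
 [ -47  -53  -55  -57  -60  -59  -55   61   64   61]
 [ -42  -45  -48  -55  -57  -53  -45   60   59   63]
 [ -33  -42  -45  -49  -53  -46  -43   59   58   61]
 [ -29  -38  -41  -44  -48  -49  -39   61   61   64]
 [  62  -30  -38  -40  -44  -43   60   60   61   58]
 [  62   59  -35  -39  -38  -38   64   62   62   62]
 [  64   63   56  -31  -33  -31   60   59   62   61]
 [  62   60   63   61  -32   57   65   67   63   65]
 [ -19   61   62   62   63   63   61   62   61   58]
 [ -26  -25   61   61   61   59 -947   59   58   61]
 [ -24  -26   60   63   60   59   60   63   63   60]
 [ -23  -25   62   60   63   58   61   59   62   64]]
tool x mm
[[ -19  -24  -26  -30  -34  -39  -43  -51 -127 -127]
 [ -20  -23  -26  -30  -37  -40  -43  -46 -122 -123]
 [ -36  -36  -27  -
[... 1094 characters left out ...]
  80   84]
 [   5    4   -1   -4  -11  -10   -8   80   79   73]
 [   9    2   -1   -5   -9  -10   -9   77   77   72]
 [  10    6    1   -6   -9   -9   -5   73   70   71]
 [  13    4    0   -4  -10   -6   -6   69   66   66]
 [  13    5    0   -4   -9  -12   -6   66   64   64]
 [  79    7    0   -4   -9  -10   64   63   61   56]
 [  76   71   -1   -7   -7   -9   64   60   58   56]
 [  74   71   64   -3   -7   -7   57   55   55   52]
 [  69   65   65   62   -9   54   58   57   52   52]
 [   5   63   61   59   57   55   52   50   47   43]
 [  -3   -4   57   55   53   49 -684   45   42   42]
 [  -4   -8   53   53   49   46   44   44   42   38]
 [  -7  -10   51   48   48   42   42   39   38   37]]
```

View pics/rf.png

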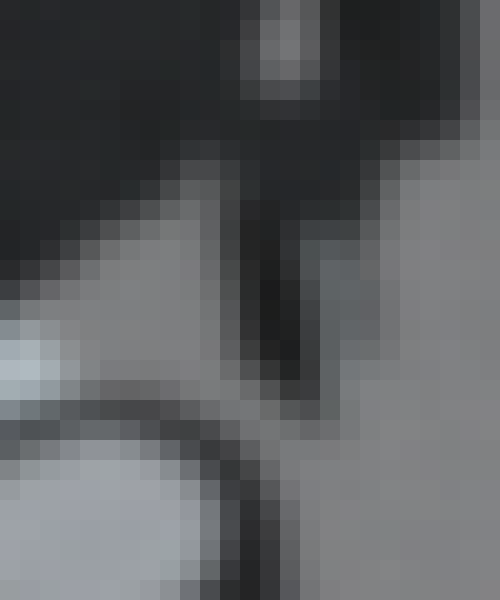

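```bash
python3 -c "
from plan import *
d=pickle.load(open('side7.pkl','rb')); P=pts(d)
f=d['frame']; c=np.array([.5345,.1715]); a=np.radians(48.54); ex=np.array([np.cos(a),np.sin(a)])
r0=slice(214,232); 
for nm,cs in(('left',slice(187,200)),('right',slice(211,222))):
  print(nm); print((P[r0,cs,2]*1000).round().astype(int)); print('along jaw'); print((((P[r0,cs,:2]-c)@ex)*1000).round().astype(int))
im=cv2.resize(f[205:240,182:227,::-1],(765,595),interpolation=cv2.INTER_NEAREST); cv2.imwrite('pics/g7.png',im)
"
```

```text
left
[[123 124 120 120 139 145 147 144 145 144  13   7  12]
 [120 123 122 120 135 145 143 142 142 142  14  12  12]
 [123 122 124 130 136 138 137 137 134  12  11  14   8]
 [124 124 121 125 127 130 130 132 134  13  13  80  82]
 [123 121 121 126 126 123 125 124  12  14  82  83  79]
 [120 118 120 122 119 117 120  25  18  82  82  79  85]
 [114 109 117 119 115 116 117  21  82  80  80  81  80]
 [ 25  29 113 112 113 114 105  84  84  80  81  88  83]
 [ 20  23  23 101 103 106 104 106  79  81  83  83  82]
 [ 15  17  16  99  99 101 101 102  84  83  80  83  83]
 [ 15  12  12  95  93  98  95  97  83  85  83  82  83]
 [ 12  10  14  92  87  89  91  94  82  83  84  84  83]
 [ 12  14  14  83  85  81  89  86  83  84  83  84  81]
 [ 13  11  14  13  80  76  85  86  77  80  82  81  80]
 [ 12  11  13  13   9  14  80  75  76  76  82  81  86]
 [ 15   8   9  10  13  11  74  76  76  73  76  79  80]
 [  9  10  10   9  13  12  15   9  60  69  72  71  75]
 [ 12   8  12  14  13  10  12  13  56  62  68  69  72]]
along jaw
[[44 42 39 36 33 30 27 25 22 19 18 15 11]
 [45 42 39 37 33 30 28 25 22 20 18 15 12]
 [45 42 40
[... 1870 characters left out ...]
 -28 -27 -30 -32 -35 -38 -47 -50 -53 -57]
 [-22 -28 -26 -29 -32 -35 -38 -46 -49 -53 -56]
 [-21 -24 -26 -29 -32 -35 -38 -46 -49 -52 -55]
 [-21 -24 -26 -29 -31 -35 -37 -45 -48 -52 -54]
 [-20 -23 -25 -28 -31 -34 -37 -45 -48 -51 -54]
 [-20 -23 -25 -28 -31 -34 -37 -44 -47 -50 -53]
 [-19 -22 -25 -28 -31 -33 -36 -44 -46 -50 -53]
 [-19 -22 -25 -27 -30 -33 -40 -43 -46 -49 -52]
 [-18 -21 -24 -27 -30 -36 -39 -42 -45 -48 -51]
 [-18 -21 -24 -27 -30 -36 -39 -42 -45 -48 -51]
 [-17 -20 -23 -27 -31 -35 -38 -41 -44 -47 -51]
 [-17 -20 -23 -26 -31 -34 -38 -40 -44 -47 -50]
 [-17 -19 -23   8 -30 -33 -36 -40 -43 -46 -49]
 [-16 -19 -22 -26 -30 -33 -36 -39 -43 -46 -49]
 [-16 -19 -22 -26 -29 -32 -35 -38 -41 -45 -48]]
```

View pics/g7.png

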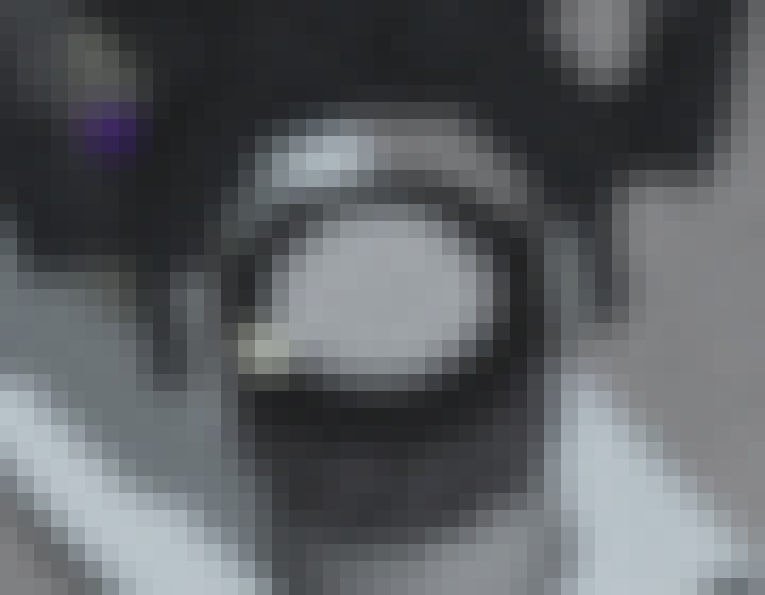

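```bash
python3 -c "
from plan import *
for k in range(9):
  d=pickle.load(open(f'side{k}.pkl','rb')); P=pts(d); f=d['frame'].astype(int)
  m=(np.hypot(P[...,0]-.5355,P[...,1]-.171)<.018)&(P[...,2]>.07)&(P[...,2]<.1)
  q=P[m]; A=np.c_[q[:,:2]-[.5355,.171],np.ones(len(q))]; c=np.linalg.lstsq(A,q[:,2],rcond=None)[0]
  # dot
  w=f[218:230,192:206]; b=w.min(2); yel=(w[...,0]-w[...,2]); i=np.unravel_index(yel.argmax(),yel.shape)
  print(k,m.sum(),'z',np.median(q[:,2]).round(4),c.round(4),'dot',i[1]+192,i[0]+218,yel.max())
"
```

```text
0 95 z 0.0854 [-0.0326 -0.0027  0.0854] dot 197 225 4
1 91 z 0.0851 [-0.0458 -0.0011  0.0848] dot 197 225 4
2 95 z 0.0844 [0.0542 0.0282 0.0847] dot 197 225 3
3 91 z 0.085 [-0.0415  0.0078  0.085 ] dot 197 225 4
4 91 z 0.0852 [0.0095 0.0043 0.0853] dot 197 225 4
5 91 z 0.0849 [-0.002  -0.0119  0.0848] dot 201 228 -1
6 92 z 0.0822 [0.009  0.0156 0.0822] dot 197 225 2
7 93 z 0.0827 [0.0575 0.0065 0.0827] dot 196 225 3
8 92 z 0.0851 [ 0.014  -0.011   0.0854] dot 197 225 4
```

```bash
python3 -c "
from plan import *
d=pickle.load(open('side0.pkl','rb')); P=pts(d)
t=pickle.load(open('top0.pkl','rb')); Q=pts(t)
# right collar disc at side 768px (400,262)->, top (441,275)
for nm,PP,u,v in(('Rside',P,266,171),('Rtop',Q,294,181),('Lside',P,204,222),('Ltop',Q,211,175),('capLs',P,189,206),('reagcapS',P,127,252),('bench',P,200,300),('plateL',P,214,247),('dishA_s',P,170,303),('dishB?',P,336,152)):
  w=PP[v-2:v+3,u-2:u+3].reshape(-1,3); print(nm,np.median(w,0).round(4))
"
```

```text
Rside [ 0.5196 -0.1149  0.0843]
Rtop [ 0.5185 -0.1121  0.0863]
Lside [0.535 0.172 0.086]
Ltop [0.5335 0.1684 0.0864]
capLs [0.6183 0.1474 0.0792]
reagcapS [0.591  0.3964 0.1395]
bench [ 4.131e-01  3.345e-01 -4.000e-04]
plateL [0.4942 0.1834 0.0116]
dishA_s [0.4469 0.4047 0.0478]
dishB? [ 0.4108 -0.3937  0.0317]
```

Findings:
- The image depth puts the finger tips about 28–33 mm behind where the text implies, so I gripped only the collar's upper 12 mm.
- The collar's top sank 2.6 mm under the press and sprang back on release.

I'll re-grip deeper, using the images for height.

Request:
move_arm(commands=[[[0,0,0.01,0,-0.2,0,0.07],[0,0,0.01,0,0,0,0.07],[0,0,0.008,0,0,0,0.07],[0,0,0,0,0,0,0.07]]])

```text
clock: 7.48
eef_pos: [0.5341, 0.1703, 0.0303]
eef_rot: [-2.425, -1.995, 0.003]
wrist_force: [-0.3, -0.2, 0.7]
gripper_width: 0.0698
```

```bash
python3 look.py 9;  python3 -c "
from plan import *
rows([.535,.171,.032],0,1,.07)"
```

```text
[0.5344 0.1704 0.0307] 78.89 [-0.0018  0.     -1.    ] [ 0.09 -0.19  0.38] [0.   0.   0.04] 0.0702 7.525 q7 0.66
pos [0.5344 0.1704 0.0307] yaw 78.89 z [-0.0018  0.     -1.    ]
[0.0007, 0.0005, -0.0013, 0.0, 0.0, 0.0, 0.07]
```

View pics/s9.png

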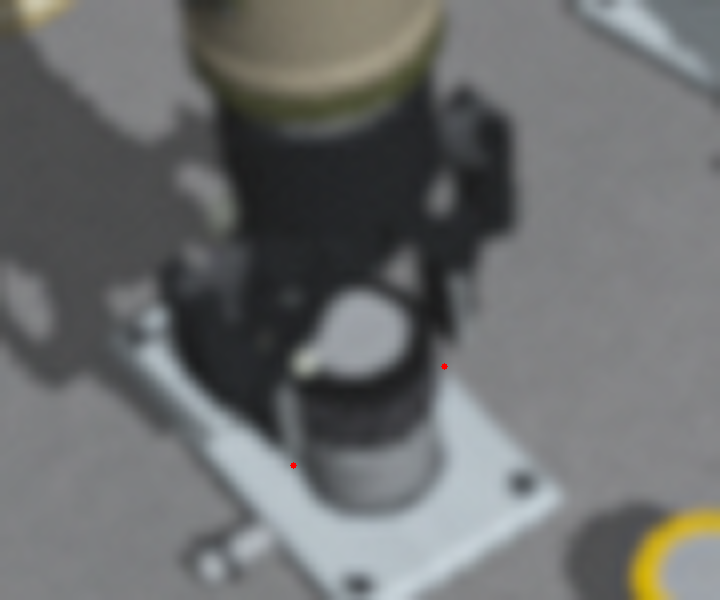

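The tips straddle the collar near (290,450) and (445,340), level with its lower half. Now I close and press lightly.

Request:
move_arm(commands=[[[0.001,0.001,0,0,0,0,0.06],[0,0,0,0,0,0,0.045],[0,0,0,0,0,0,0.045],[0,0,0,0,0,0,0.045],[0,0,0,0,0,0,0.045]]])

```text
clock: 8.15
eef_pos: [0.536, 0.1712, 0.0314]
eef_rot: [-2.426, -1.995, 0.001]
wrist_force: [-0.1, 0.4, -1.0]
gripper_width: 0.0551
```

```bash
cat > top.py <<'E'
from look import *
def topz(tag):
  d=pickle.load(open(f'side{tag}.pkl','rb')); P=pts(d)
  m=(np.hypot(P[...,0]-.5355,P[...,1]-.171)<.018)&(P[...,2]>.07)&(P[...,2]<.1); print('top z',np.median(P[m][:,2]).round(4),m.sum())
look(sys.argv[1]); topz(sys.argv[1])
E
python3 top.py 10
```

```text
[0.536  0.1712 0.0314] 78.87 [-8.e-04 -1.e-04 -1.e+00] [-1.7  -0.05 -1.54] [-0.05  0.02  0.02] 0.0548 8.2 q7 0.66
top z 0.0852 84
```

Request:
move_arm(commands=[[[0,0,0.001,0,0,0,0.045],[0,0,0.001,0,0,0,0.045]]])

```text
clock: 8.45
eef_pos: [0.5361, 0.1713, 0.0297]
eef_rot: [-2.426, -1.995, 0.001]
wrist_force: [-1.6, -1.5, 3.6]
gripper_width: 0.0549
```

```bash
python3 top.py 11
```

```text
[0.5361 0.1712 0.0296] 78.87 [-6.e-04 -2.e-04 -1.e+00] [-1.25 -0.07  3.38] [-0.2   0.3   0.01] 0.0548 8.5 q7 0.66
top z 0.0833 86
```

Request:
move_arm(commands=[[[0,0,0.001,0,0,0,0.045],[0,0,0.001,0,0,0,0.045]]])

```text
clock: 8.75
eef_pos: [0.5361, 0.1712, 0.0278]
eef_rot: [2.426, 1.995, -0.001]
wrist_force: [-2.8, -0.8, 5.8]
gripper_width: 0.0549
```

Request:
move_arm(commands=[[[0,0,0.001,0,0,0,0.045]]])

```text
clock: 8.88
eef_pos: [0.5361, 0.1713, 0.0269]
eef_rot: [2.426, 1.996, -0.001]
wrist_force: [-3.4, -1.8, 6.4]
gripper_width: 0.0545
```

Request:
move_arm(commands=[[[0,0,0.001,0,0,0,0.045]]])

```text
clock: 9.0
eef_pos: [0.5361, 0.1713, 0.0261]
eef_rot: [2.426, 1.995, -0.001]
wrist_force: [-2.0, -2.1, 6.9]
gripper_width: 0.0546
```

```bash
python3 top.py 12
```

```text
[0.5361 0.1712 0.0259] 78.87 [-5.e-04 -7.e-04 -1.e+00] [-2.73 -1.14  6.4 ] [-0.35  0.6   0.07] 0.0548 9.05 q7 0.65
top z 0.0802 90
```

Request:
move_arm(commands=[[[0,0,0.001,0,0,0,0.045]]])

```text
clock: 9.18
eef_pos: [0.5362, 0.1712, 0.0253]
eef_rot: [2.426, 1.995, -0.001]
wrist_force: [-5.1, -3.4, 15.8]
gripper_width: 0.0549
```

Request:
move_arm(commands=[[[0,0,0.001,0,0,0,0.045]]])

```text
clock: 9.3
eef_pos: [0.5362, 0.1713, 0.0252]
eef_rot: [2.425, 1.995, -0.002]
wrist_force: [-9.3, -4.7, 22.9]
gripper_width: 0.0548
```

```bash
python3 top.py 13
```

```text
[0.5362 0.1713 0.0253] 78.87 [-2.0e-04 -1.8e-03 -1.0e+00] [-6.87 -3.88 16.01] [-0.81  1.53  0.06] 0.0551 9.35 q7 0.65
top z 0.079 90
```

Request:
move_arm(commands=[[[0,0,0.001,0,0,0,0.045]]])

```text
clock: 9.48
eef_pos: [0.5362, 0.1712, 0.0253]
eef_rot: [2.425, 1.994, -0.003]
wrist_force: [-6.8, -4.1, 18.3]
gripper_width: 0.0549
```

```bash
for i in 14 15 16 17 18 19; do python3 top.py $i; done; python3 -c "
from plan import *
from bench import eyes
d=eyes.get_image('top'); cv2.imwrite('pics/tend.png',cv2.resize(d['frame'][:,:,::-1],(768,576)))"
```

```text
[0.5362 0.1712 0.0253] 78.86 [-1.0e-04 -2.7e-03 -1.0e+00] [-7.39 -4.52 17.38] [-0.74  1.64  0.03] 0.0547 9.525 q7 0.65
top z 0.0791 92
[0.5362 0.1712 0.0253] 78.87 [-1.0e-04 -2.6e-03 -1.0e+00] [-6.91 -4.26 17.26] [-0.8   1.63  0.  ] 0.0548 9.575 q7 0.65
top z 0.0789 85
[0.5362 0.1712 0.0252] 78.87 [-2.0e-04 -2.6e-03 -1.0e+00] [-7.95 -3.63 17.24] [-0.7   1.59  0.04] 0.0548 9.625 q7 0.65
top z 0.079 87
[0.5362 0.1712 0.0253] 78.86 [-1.0e-04 -2.6e-03 -1.0e+00] [-7.19 -3.18 15.98] [-0.72  1.62  0.02] 0.055 9.675 q7 0.65
top z 0.0796 86
[0.5362 0.1712 0.0252] 78.87 [-1.0e-04 -2.6e-03 -1.0e+00] [-6.61 -4.08 17.2 ] [-0.8   1.61  0.02] 0.055 9.725 q7 0.65
top z 0.079 89
[0.5362 0.1712 0.0253] 78.87 [-0.     -0.0026 -1.    ] [-8.48 -4.31 17.07] [-0.68  1.63 -0.01] 0.0551 9.775 q7 0.65
top z 0.0788 89
```

View pics/s19.png

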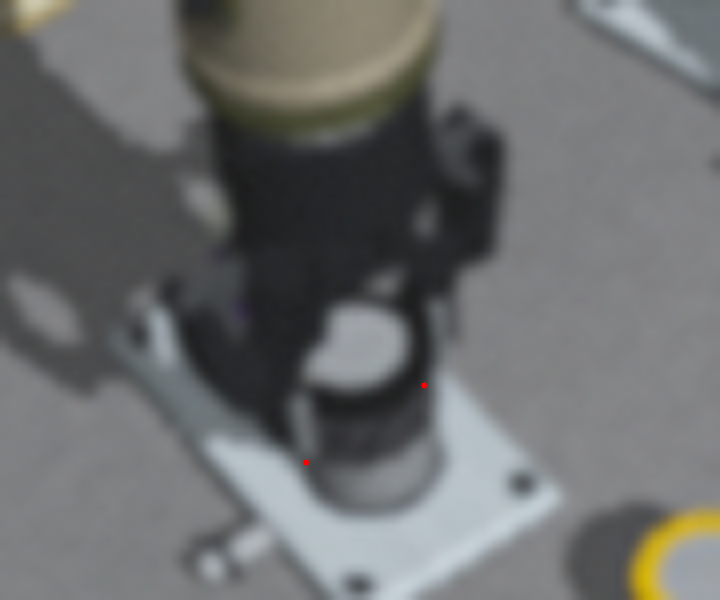

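View pics/tend.png

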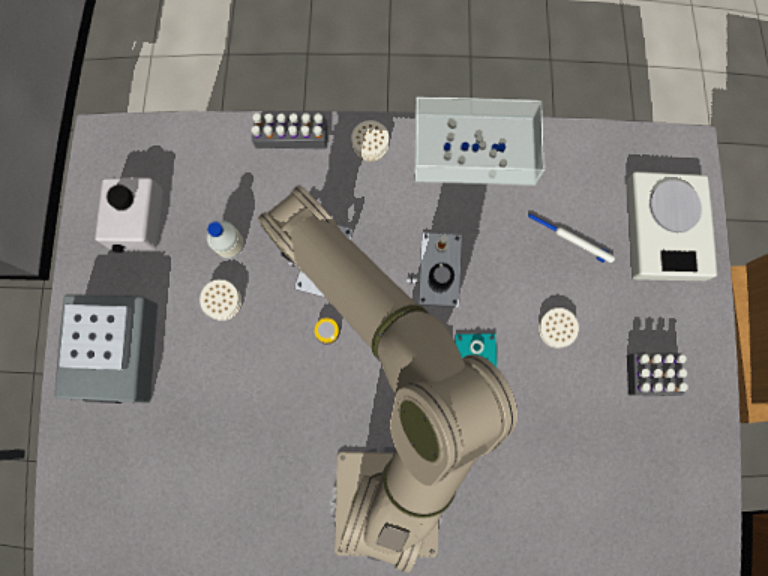

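```bash
python3 -c "
from h import *
for k in (0,4,19):
  d=pickle.load(open(f'side{k}.pkl','rb')); c=np.array([.5358,.171]); v=np.array(d['position'][:2])-c; v/=np.linalg.norm(v)
  g=cv2.cvtColor(d['frame'],cv2.COLOR_RGB2GRAY)
  P=[[*(c+v*.028),z] for z in np.arange(.03,.092,.003)]
  q=proj(d,P)
  print(k,[(round(float(p[2])*1000),int(cv2.getRectSubPix(g,(1,1),tuple(map(float,x)))[0,0])) for p,x in zip(P,q)])
"
```

```text
0 [(30, 125), (33, 126), (36, 127), (39, 126), (42, 127), (45, 128), (48, 127), (51, 118), (54, 101), (57, 79), (60, 63), (63, 54), (66, 53), (69, 54), (72, 56), (75, 53), (78, 48), (81, 43), (84, 39), (87, 36), (90, 37)]
4 [(30, 131), (33, 133), (36, 133), (39, 132), (42, 133), (45, 134), (48, 133), (51, 123), (54, 107), (57, 83), (60, 65), (63, 55), (66, 55), (69, 56), (72, 57), (75, 53), (78, 48), (81, 42), (84, 38), (87, 35), (90, 37)]
19 [(30, 131), (33, 132), (36, 132), (39, 129), (42, 118), (45, 105), (48, 84), (51, 68), (54, 57), (57, 55), (60, 55), (63, 57), (66, 57), (69, 55), (72, 49), (75, 42), (78, 37), (81, 35), (84, 42), (87, 58), (90, 87)]
```

```bash
python3 -c "
from h import *
for k in list(range(0,20)):
  d=pickle.load(open(f'side{k}.pkl','rb')); c=np.array([.5358,.171]); v=np.array(d['position'][:2])-c; v/=np.linalg.norm(v); w=np.array([-v[1],v[0]])
  g=cv2.cvtColor(d['frame'],cv2.COLOR_RGB2GRAY)
  def prof(off,zs):
    return np.array([cv2.getRectSubPix(g,(1,1),tuple(map(float,proj(d,[*(c+v*off[0]+w*off[1]),z])[0])))[0,0] for z in zs],float)
  zs=np.arange(.035,.07,.0005); es=[]
  for o in(-.006,-.003,0,.003,.006):
    p=prof((np.sqrt(.028**2-o*o),o),zs); es.append(zs[np.argmax(p<92)]*1000)
  # front edge of grey disc along radial line at z=.085 : radius at which gray falls
  rr=np.arange(0.005,.03,.00025); p=np.array([cv2.getRectSubPix(g,(1,1),tuple(map(float,proj(d,[*(c+v*r),.085])[0])))[0,0] for r in rr],float); a=rr[np.argmax(p<100)]*1000
  p=np.array([cv2.getRectSubPix(g,(1,1),tuple(map(float,proj(d,[*(c-v*r),.085])[0])))[0,0] for r in rr],float); b=rr[np.argmax(p<100)]*1000
  print(k,np.round(es,1),round(np.mean(es),2),'disc front/back',a,b,'centre shift toward cam',(a-b)/2)
d=pickle.load(open('side0.pkl','rb')); print(proj(d,[[.5358,.171,.085],[.5358,.171,.080],[*(c+v*.005),.085]]))
"
```

```text
0 [55.5 55.5 55.5 55.5 55. ] 55.4 disc front/back 17.50000000000001 21.750000000000014 centre shift toward cam -2.1250000000000018
1 [56.5 56.5 56.5 56.5 56. ] 56.4 disc front/back 18.000000000000014 22.250000000000018 centre shift toward cam -2.1250000000000018
2 [56.  56.  56.  56.5 56. ] 56.1 disc front/back 17.75000000000001 22.000000000000018 centre shift toward cam -2.1250000000000036
3 [56.  56.  56.  56.5 56. ] 56.1 disc front/back 17.75000000000001 22.000000000000018 centre shift toward cam -2.1250000000000036
4 [56.  56.  56.  56.5 56. ] 56.1 disc front/back 17.75000000000001 22.000000000000018 centre shift toward cam -2.1250000000000036
5 [54. 55. 56. 56. 56.] 55.4 disc front/back 18.000000000000014 22.000000000000018 centre shift toward cam -2.0000000000000018
6 [49.  50.5 51.5 52.  52.5] 51.1 disc front/back 20.250000000000014 20.500000000000014 centre shift toward cam -0.125
7 [50.5 51.  52.  53.  53.5] 52.0 disc front/back 19.000000000000014 21.000000000000014 centre shift toward cam -1.0
8 [56.5 56.  56.  56.  56. ] 56.1 disc front/back 17.75000000000001 22.7500000000
[... 849 characters left out ...]
ont/back 23.000000000000018 16.75000000000001 centre shift toward cam 3.1250000000000036
16 [45.  46.  47.  48.5 49.5] 47.2 disc front/back 22.750000000000018 16.75000000000001 centre shift toward cam 3.0000000000000036
17 [45.  46.  47.  48.5 49.5] 47.2 disc front/back 22.750000000000018 16.75000000000001 centre shift toward cam 3.0000000000000036
18 [45.  46.  47.  48.5 49.5] 47.2 disc front/back 22.750000000000018 16.75000000000001 centre shift toward cam 3.0000000000000036
19 [45.  46.  47.  48.5 49.5] 47.2 disc front/back 22.750000000000018 16.75000000000001 centre shift toward cam 3.0000000000000036
[[203.90958485 221.87078832]
 [204.06541793 222.98385439]
 [204.09092915 223.16608311]]
```

```bash
python3 -c "
from h import *
c=np.array([.5352,.171])
def stat(P,c,nm,lo):
  r=np.hypot(P[...,0]-c[0],P[...,1]-c[1])
  for a,b in((0,.01),(.01,.018),(.019,.022),(.022,.025),(.025,.028)):
    m=(r>=a)&(r<b)&(P[...,2]>lo); 
    print(nm,a,b,m.sum(),np.median(P[m][:,2]).round(4), np.percentile(P[m][:,2],80).round(4))
for k in(0,):
  S=np.median([pts(pickle.load(open(f'side{j}.pkl','rb'))) for j in (0,1,3,4)],0)
  stat(S,c,'left side',.07)
t=pts(pickle.load(open('top0.pkl','rb'))); stat(t,c,'left top',.07)
# yellow
d=pickle.load(open('top0.pkl','rb')); f=d['frame'].astype(int); m=(f[...,0]-f[...,2]>80); m[:200]=0
m=(f[...,0]>150)&(f[...,2]<90)&(f[...,1]>120); ys,xs=np.nonzero(m); print(len(xs),np.median(xs),np.median(ys))
u,v=np.median(xs),np.median(ys); q=onz(d,u,v,.032); print(q); stat(t,q[:2],'yellow top',.02); stat(S,q[:2],'yellow side',.02)
"
```

```text
left side 0 0.01 66 0.4597 0.4609
left side 0.01 0.018 133 0.4579 0.4613
left side 0.019 0.022 65 0.4572 0.4615
left side 0.022 0.025 100 0.0859 0.4612
left side 0.025 0.028 182 0.2928 0.4578
left top 0 0.01 27 0.0868 0.0892
left top 0.01 0.018 58 0.0862 0.0883
left top 0.019 0.022 36 0.0849 0.0874
left top 0.022 0.025 31 0.0846 0.0874
left top 0.025 0.028 35 0.0856 0.0872
511 493.0 205.0
[ 0.45904744 -0.84782081  0.032     ]
  return _methods._mean(a, axis=axis, dtype=dtype,
  ret = ret.dtype.type(ret / rcount)
Traceback (most recent call last):
IndexError: index -1 is out of bounds for axis 0 with size 0
```

```bash
python3 -c "
from h import *
T=pts(pickle.load(open('top0.pkl','rb')));S=pts(pickle.load(open('side0.pkl','rb')))
for nm,P,u,v in(('yel top',T,217,219),('yel side',S,249,252),('L top',T,211,175),('L side',S,204,222),('R top',T,294,181),('R side',S,266,171),('turq side',S,344,198),('turq top',T,320,253)):
  w=P[v-4:v+5,u-4:u+5].reshape(-1,3); print(nm,np.median(w,0).round(4),np.mean(w[:,2]).round(4))
# stem height from right-of-collar: seat not visible
"
```

```text
yel top [0.391  0.1476 0.0356] 0.0532
yel side [0.3893 0.1479 0.0339] 0.0338
L top [0.5337 0.1684 0.0864] 0.086
L side [0.535  0.172  0.0854] 0.0853
R top [ 0.5185 -0.1118  0.0861] 0.0857
R side [ 0.5196 -0.1136  0.0844] 0.0834
turq side [ 0.271  -0.1963  0.0438] 0.0438
turq top [ 0.2813 -0.2044  0.0467] 0.0639
```

```bash
python3 -c "
from bench import env,workorder
s=env.read_state(); print(s['clock'],s['wrist_force'],s['gripper_width'],s['eef_pos'])
print(workorder.close_job())"
```

```text
9.825 [-7.76367957 -3.51597052 17.08782058] 0.05487434886107064 [0.5362001  0.17120669 0.02524459]
the job is handed in; nothing more can be done
None
```

The left cell's collar (the cell with the violet tube) is pushed home and still held there. I handed in at 9.8 s with a 17 N downward push and the jaws gripping at 55 mm.

**Turning:** I did not turn the collar onto its keyways. It appears to have been keyed already:
- Its top measured 85–86 mm above the bench before I touched it. That is the keyed height; resting on the pins would be 90 mm.
- On my first grip the white dot stayed put while the jaws slid 31° round the collar, with about 0.8 N m of resistance.

**Pushing home:** On the second, deeper grip the push went down 6 mm at about 0.9 N/mm, then met a hard stop. The top ended at 79 mm, which matches fully home, and stayed there over the last 0.3 s I watched.

**Checks that disagreed:**
- **Start height:** the text says the collar starts on the pins. The heights and the spring behaviour both say it was keyed.
- **Lower rim:** its edge in the side picture read about 56 mm at first and 47 mm at the end, an 8.5 mm drop. The top moved only 6 mm, and I couldn't explain the difference.
- **Finger tips:** they sat about 30 mm farther back than the text gives, so my first grip was too shallow. I set the second grip's height from the images.

In the last top view the right cell, its amber tube and the bystanders looked unmoved. The arm hid the violet tube in that view, so I couldn't check it at the end.

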